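Make up the wheel-wash kit and the tyre-and-trim kit

TASK

Make up two kits: into the blue tray put the black wheel brush, the green glass bottle and the red hook (slide the hook along its track and off the open end); into the yellow tray put the silver tyre depth gauge and the orange pry tool. Lay each thing flat, or stand the bottle and the hook upright, each wholly inside a bay of its own, brush in the blue tray's long bay; set the glass bottle down gently without dropping it, and leave the amber bottle standing where it is.

Things in the scene. Friction and masses are not known exactly. Their poses are not given: they have to be found in the camera images.
- brush: Black plastic wheel brush lying on the bench, 140 mm long along its x. Handle (x from -70 to +15 mm): 22 mm wide, 22 mm high. Bristle head (x from +15 to +70 mm): rigid, 36 mm wide, 36 mm high. Origin: centre of length and width, on the underside; z up. The centre of mass is about 10 mm towards the head. About 0.12 kg.
- gauge: Silver steel tyre depth gauge lying on the bench, 120 mm long along its x (-60 to +60 mm). Middle body (x from -30 to +30 mm) 22 mm wide, 18 mm high; a crossbar 46 mm wide, 10 mm thick at x = +35 mm; thin rods beyond at both ends. Origin: middle of the underside of the body; z up. About 0.12 kg.
- pry_tool: Orange plastic panel pry tool lying on the bench, 148 mm long along its x. Middle grip (x from -30 to +30 mm) 22 mm wide, 18 mm high; flat blades 8 mm high, 20 and 26 mm wide, at the two ends. Origin: middle of the underside; z up. About 0.08 kg.
- green_bottle: Small closed green glass bottle with a black twist cap, standing: body diameter 44 mm up to 75 mm height, then a shoulder and a 26 mm diameter cap, top at 105 mm. Origin: centre of the underside; z up. About 0.18 kg.
- amber_bottle: Same bottle in amber-brown glass with a white cap: not part of any kit, to be left alone. Origin: centre of the underside.
- hook: Red hook, loose but captive in the T-track, x along it. Foot 30 (x) by 28 by 5 mm; neck 10 mm wide; red grip block 26 (x) by 18 mm (y), 14 to 47 mm above the foot underside; a thin steel hook reaches x = +35 mm at heights 22 to 45 mm. Origin: centre of the foot underside, 3 mm above the bench on the track; z up. Stands on its foot. 0.06 kg.
- track: Aluminium T-track fixed to the bench along its own x, from x = -60 mm (OPEN end, nearer the robot; bare bench beyond) to +100 mm (black stop, 18 mm high). 42 mm wide, top 13 mm above the bench, slot 15 mm, channel floor 3 mm high. The hook slides freely towards -x and can be lifted once its origin is beyond x = -75 mm. Origin: underside, on the centreline; z up.
- wash_tray: Blue kit tray. Fixed; outer 175 (x) by 170 mm (y), floor 3 mm thick, rim and ribs 4 mm thick, 10 mm high. Origin: centre of the underside, z up. Ribs make one long bay 167 x 79 mm centred at (0, -41.5) mm and two short bays 81 x 79 mm centred at (-42, +41.5) and (+42, +41.5) mm; bottle and hook may take either short bay.
- tool_tray: Yellow kit tray. Fixed; outer 175 (x) by 170 mm (y), floor 3 mm thick, rim and ribs 4 mm thick, 10 mm high. Origin: centre of the underside, z up. A rib along y = 0 makes two long bays 167 x 79 mm centred at (0, -41.5) and (0, +41.5) mm; gauge and pry tool may take either, lying along x, either way round.

How it is judged:
On the way:
1. the hook is slid out through the open end of its track (x of hook in the frame of track between -0.12 and -0.066 m and y of hook in the frame of track between -0.02 and 0.02 m and z of hook in the frame of track between -0.005 and 0.025 m).
At the end, for the whole second after the job is handed in: In blue tray: brush flat in long bay (20 mm along, 26 across), green bottle (22 mm) and hook (30 mm) upright in different short bays; in yellow tray: gauge (34 along) and pry tool (22 along) flat in different bays (30 across). All on the floors, at rest; amber bottle within 30 mm of its start (x of brush in the frame of wash_tray between -0.02 and 0.02 m and y of brush in the frame of wash_tray between -0.0675 and -0.0155 m and z of brush in the frame of wash_tray between -0.002 and 0.008 m and angle between brush's own z axis and vertical below 0.08 rad and (((x of green_bottle in the frame of wash_tray between -0.064 and -0.02 m and y of green_bottle in the frame of wash_tray between 0.0195 and 0.0635 m and z of green_bottle in the frame of wash_tray between -0.002 and 0.008 m and angle between green_bottle's own z axis and vertical below 0.08 rad) and (x of hook in the frame of wash_tray between 0.012 and 0.072 m and y of hook in the frame of wash_tray between 0.0115 and 0.0715 m and z of hook in the frame of wash_tray between -0.002 and 0.008 m and angle between hook's own z axis and vertical below 0.08 rad)) or ((x of green_bottle in the frame of wash_tray between 0.02 and 0.064 m and y of green_bottle in the frame of wash_tray between 0.0195 and 0.0635 m and z of green_bottle in the frame of wash_tray between -0.002 and 0.008 m and angle between green_bottle's own z axis and vertical below 0.08 rad) and (x of hook in the frame of wash_tray between -0.072 and -0.012 m and y of hook in the frame of wash_tray between 0.0115 and 0.0715 m and z of hook in the frame of wash_tray between -0.002 and 0.008 m and angle between hook's own z axis and vertical below 0.08 rad))) and (((x of pry_tool in the frame of tool_tray between -0.022 and 0.022 m and y of pry_tool in the frame of tool_tray between -0.0715 and -0.0115 m and z of pry_tool in the frame of tool_tray between -0.002 and 0.008 m and angle between pry_tool's own z axis and vertical below 0.06 rad) and (x of gauge in the frame of tool_tray between -0.034 and 0.034 m and y of gauge in the frame of tool_tray between 0.0115 and 0.0715 m and z of gauge in the frame of tool_tray between -0.002 and 0.008 m and angle between gauge's own z axis and vertical below 0.06 rad)) or ((x of pry_tool in the frame of tool_tray between -0.022 and 0.022 m and y of pry_tool in the frame of tool_tray between 0.0115 and 0.0715 m and z of pry_tool in the frame of tool_tray between -0.002 and 0.008 m and angle between pry_tool's own z axis and vertical below 0.06 rad) and (x of gauge in the frame of tool_tray between -0.034 and 0.034 m and y of gauge in the frame of tool_tray between -0.0715 and -0.0115 m and z of gauge in the frame of tool_tray between -0.002 and 0.008 m and angle between gauge's own z axis and vertical below 0.06 rad))) and linear speed of each of brush, green_bottle, hook, pry_tool, gauge below 0.02 m/s and distance of amber_bottle from where it was at the start of the episode below 0.03 m); the robot touches nothing.
It fails at once if the amber bottle is moved by more than 30 mm or tipped (distance of amber_bottle from where it was at the start of the episode above 0.03 m or angle between amber_bottle's own z axis and vertical above 0.5 rad).
It fails at once if the green glass bottle is dropped (falls freely faster than 0.6 m/s) (linear speed of green_bottle above 0.6 m/s and contact force between green_bottle and the fingers below 0.1 N).
It also fails if it takes over 115 s, if anything falls off the work surface, if the arm or the gripper's body presses on something with over 40 N, if the wrist force passes 120 N, or if a joint passes its speed limit or range.

ROBOT

A 6-joint arm with a two-finger parallel gripper is mounted at the origin on the work surface. World frame = base frame: x ahead of the robot, y to its left, z up, the work surface at z = 0. Lengths are in m, angles in rad, forces in N, time in s.
With the tool pointing down it reaches from about 0.375 to 0.9 m from the base axis. Payload 3.1 kg.
Tool frame: the origin (TCP) lies on the centre line of the jaws, within the pads' length; the fingertips stand robot.finger_overhang ahead of it and the grasp point (between the pads) lies 2 mm behind it (robot.finger_overhang is the distance from the TCP to the fingertips, in m); z points along the fingers, y is the direction in which the jaws open and shut (so a half turn about z gives the same grasp; the last joint's range is limited). The gripper opens to 87 mm and grips with 3 to 60 N. Pads are 19 mm wide; open, the fingers measure 117 mm over their backs; the gripper's body (75 mm by 190 mm) begins 51 mm behind the grasp point.
Start: joints at [-1.484, 0.527, 1.433, -0, 1.181, -0.178], TCP at [0.164, -0.603, 0.24] pointing down, gripper open.
Joint ranges: [-3.08, 3.08], [-0.75, 2.2], [0.22, 2.44], [-1.43, 4.57], [0, 2.65], [-2.85, 2.85]. Speed limits (rad/s): [2.79, 2.79, 3.14, 3.14, 3.14, 3.14].

INTERFACE

Orientations are given as a unit quaternion [x, y, z, w].
In Python, from rig import robot gives the robot as it stands. The module is installed in compiled form; this text tells all that it offers.
- The arm moves only by the tool step_arm, never from a script. Its arguments are lists of equal length, an entry for each row: "slide": the shift along the tool's x, y, z in mm, a list of three; "twist": the turn about the tool's z in degrees. A call has 1 to 20 rows; each row shifts and turns the commanded pose from where the row before left it, along the tool's axes as they then stand; what a row does not reach is not made up. A row lasts 1/12 s, in which the tool goes at most 41.7 mm and 7.16 degrees, less where a joint would pass 70% of its speed; a pose out of reach is approached as far as the arm can. A call is refused whole if a number of a shift passes 41.7 or a number of a turn 7.16, either way. A call with a gripper value outside its range is refused whole. "jaw" is the finger opening in mm, from 0 to 87, set as the call begins (left out, the last holds). The fingers move at their own pace and stop on an object; "force" is the grip in N (left out, the last holds). Time passes only in rows, so rows that do not move let the fingers close. It gives the time, the measured TCP pose, the force and the opening at its end, in the units of the state.
- robot.get_obs(): the state, without advancing time (a new reading comes with each control period).
- robot.camera(name): name is "side" or "top" or "wrist"; returns a dict with "color" (420x560x3 uint8, blue, green, red), "depth" (420x560 float32, m along the optical axis (not along the pixel's ray), 0 where there is no reading), "camera_matrix" (3x3 intrinsics, pixels), "origin" and "orientation" of the camera in the world. Camera axes: x right, y down, z forward; pixel columns grow to the right and rows downward; lengths in m; the calibration is good to about 2 mm. A picture is of the moment at which its call begins.
- robot.hand_in(): hands the job in, once; it reports no verdict.
The state is a dict: "time": time; "q": joint angles; "joint_velocities": joint speeds; "joint_torque": joint torques, N m; "position": TCP position; "tool_rot": TCP orientation; "ft_force": force on the tool from outside, world axes, zero at the start; "moment": the same for the moment, N m; "grip_width": finger opening in m.
Only numpy, scipy, OpenCV 4.12 (cv2) and the standard library are available. Lean on these libraries where they do the work, as an engineer would, in place of code of your own. Each camera call takes 0.05 s, during which the arm holds its last target.

## Working session

There is one attempt and no reset: what is moved stays moved. The work goes in short steps, Python scripts to look and compute and a tool call to move; the robot and the scene stay as the last step left them, time stands still between calls to the robot, and variables do not carry over. Pictures are saved under pics/ and viewed, and the job is handed in when it is done.

Besides the shell and the picture viewer there is one more tool, called after "Emit:" as a command line: name --pt "numbers of a row" for each row, then --argument value for the rest. step_arm: Moves the arm, as the interface text tells. Its arguments: {"type":"object","properties":{"slide":{"type":"array","items":{"type":"array","items":{"type":"number"}}},"twist":{"type":"array","items":{"type":"number"}},"jaw":{"type":"number"},"force":{"type":"number"}},"required":["slide","twist"]}

```bash
mkdir -p pics; cat > h.py <<'E'
import numpy as np, cv2
from scipy.spatial.transform import Rotation as R
from rig import robot
def cam(n):
    c=robot.camera(n); return c
def pose(c):
    o=np.array(c["origin"]); q=np.array(c["orientation"])
    M=q if q.shape==(3,3) else R.from_quat(q).as_matrix()
    return o,M
def ray(c,uv,z):
    o,M=pose(c);K=np.array(c["camera_matrix"])
    uv=np.atleast_2d(uv).astype(float)
    d=np.c_[(uv[:,0]-K[0,2])/K[0,0],(uv[:,1]-K[1,2])/K[1,1],np.ones(len(uv))]@M.T
    return o+d*((z-o[2])/d[:,2])[:,None]
def cloud(c):
    o,M=pose(c);K=np.array(c["camera_matrix"]);d=c["depth"]
    v,u=np.mgrid[:d.shape[0],:d.shape[1]]
    P=np.stack([(u-K[0,2])/K[0,0]*d,(v-K[1,2])/K[1,1]*d,d],-1)@M.T+o
    P[d==0]=np.nan
    return P
E
python3 - <<'E'
from h import *
o=robot.get_obs(); print(o, robot.finger_overhang)
for n in ["top","side","wrist"]:
    c=cam(n); cv2.imwrite(f"pics/{n}0.png",c["color"]); print(n,c["origin"],c["orientation"],c["camera_matrix"])
    np.savez(f"{n}0.npz",**c)
E
```

```text
{'time': 0.0, 'q': array([-1.48450217e+00,  5.28426560e-01,  1.43387956e+00, -3.73855593e-05,
        1.18140403e+00, -1.78484800e-01]), 'joint_velocities': array([-0.00032561, -0.0002369 , -0.00082112, -0.0001755 , -0.00119431,
       -0.00088327]), 'joint_torque': array([ 2.14809996e-03, -4.40027189e+01, -1.76596212e+01,  6.34052069e-02,
        5.82820375e-02, -1.52560065e-04]), 'position': array([ 0.16352753, -0.60251503,  0.23860317]), 'tool_rot': array([ 9.91247810e-01,  1.32010064e-01,  3.15184443e-05, -1.05841880e-03]), 'ft_force': array([ 0.12624123, -0.26844138,  0.37125497]), 'moment': array([-0.01260163,  0.00514695,  0.01965946]), 'grip_width': 0.08694556039224888} 0.017
top [0.45199253 0.01009737 1.15036838] [-0.69677018  0.71661009 -0.02771968  0.01459175] [[453.13367315   0.         278.28789925]
 [  0.         453.13367315 216.53222019]
 [  0.           0.           1.        ]]
side [0.31433795 0.95618471 0.95399266] [-0.10859728  0.90687946 -0.40441324  0.04718268] [[498.61403332   0.         275.73180198]
 [  0.         498.61403332 201.12605969]
 [  0.           0.           1.        ]]
wrist [ 0.22937018 -0.58638421  0.38517264] [ 0.78806299 -0.60260928 -0.07724172  0.09925974] [[332.44387926   0.         278.49803684]
 [  0.         332.44387926 212.41157844]
 [  0.           0.           1.        ]]
```

View pics/top0.png

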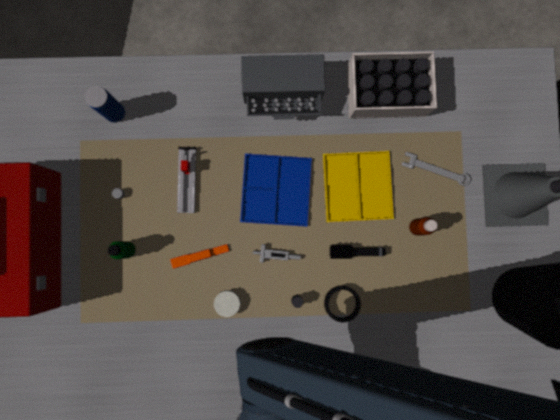

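View pics/side0.png

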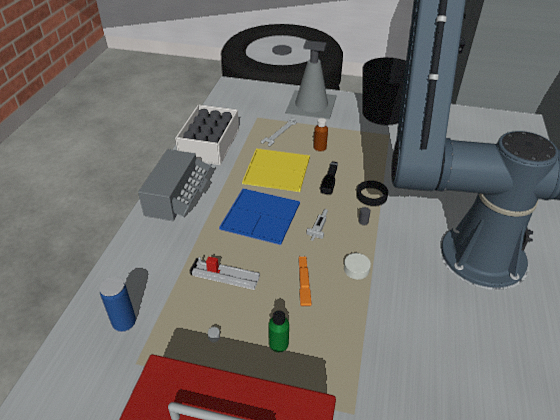

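View pics/wrist0.png

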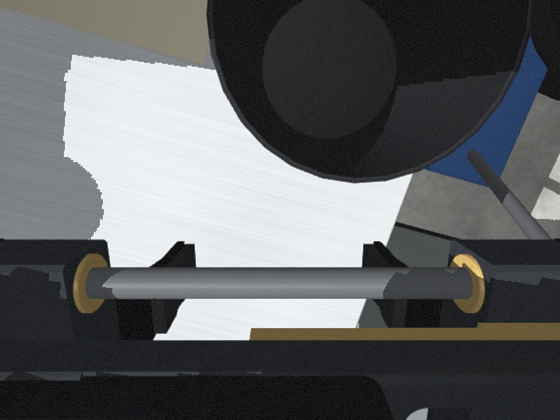

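The top view shows, in (col,row) pixels: hook (185,167) on the track (188,180), blue tray (278,190), yellow tray (360,186), pry tool (200,256), gauge (278,254), brush (357,251), green bottle (122,249) and amber bottle (425,226). Up in the image is +x and right is -y. Next I measure.

```bash
python3 - <<'E'
from h import *
c=np.load("top0.npz"); img=c["color"]; P=cloud(c); 
hsv=cv2.cvtColor(img,cv2.COLOR_BGR2HSV)
H,S,V=[hsv[...,i].astype(int) for i in range(3)]
print("bench z",np.nanmedian(P[270:280,230:320,2]))
def rep(name,box,m,z):
    u0,v0,u1,v1=box
    mm=np.zeros(m.shape,np.uint8); mm[v0:v1,u0:u1]=m[v0:v1,u0:u1]
    n,l,st,ce=cv2.connectedComponentsWithStats(mm)
    k=1+np.argmax(st[1:,4]); mk=l==k
    cn,_=cv2.findContours(mk.astype(np.uint8),cv2.RETR_EXTERNAL,cv2.CHAIN_APPROX_NONE)
    pts=ray(c,cn[0].reshape(-1,2),z)[:,:2]
    r=cv2.minAreaRect((pts*1000).astype(np.float32))
    ys,xs=np.nonzero(mk); ctr=ray(c,np.c_[xs,ys].mean(0)[None],z)[0]
    zz=P[...,2][mk]
    print(name,"n",mk.sum(),"px",xs.mean().round(1),ys.mean().round(1),"rect ctr",np.round(r[0],1),"size",np.round(r[1],1),"ang",round(r[2],1),"centroid",(ctr[:2]*1000).round(1),"z pct",(np.nanpercentile(zz,[5,50,95])*1000).round(1))
    return mk
rep("blue",(230,140,325,240),((H>105)&(H<130)&(S>120)),0.010)
rep("yellow",(315,140,405,235),((H>20)&(H<35)&(S>150)),0.010)
rep("pry",(160,235,240,275),((H>3)&(H<18)&(S>170)),0.010)
rep("gauge",(245,235,312,270),((V>110)&(S<60)),0.012)
rep("brush",(320,235,395,268),(V<60),0.022)
rep("green",(100,230,145,270),((H>45)&(H<85)&(S>100)),0.05)
rep("amber",(405,210,445,245),((H<15)&(S>150)&(V>50)),0.05)
rep("hook",(170,140,205,215),(((H<6)|(H>172))&(S>130)&(V>80)),0.05)
rep("track",(165,140,210,220),((V>120)&(S<50)),0.013)
cv2.imwrite("pics/z1.png",cv2.resize(img[130:320,80:275],None,fx=4,fy=3.15*4/4,interpolation=cv2.INTER_CUBIC)[:600])
cv2.imwrite("pics/z2.png",cv2.resize(img[130:280,235:435],None,fx=4,fy=4,interpolation=cv2.INTER_CUBIC))
E
```

```text
bench z 0.00017726053838051925
blue n 4527 px 275.9 189.7 rect ctr [588.9  -7.9] size [169.4 172.7] ang 84.4 centroid [588.2  -7.9] z pct [-0.9  2.9  9.9]
yellow n 4694 px 357.9 186.0 rect ctr [ 592.7 -216.6] size [176.5 174. ] ang 1.2 centroid [ 592.  -216.3] z pct [-0.9  3.1 10.2]
pry n 505 px 197.7 255.8 rect ctr [429.  187.5] size [ 24.9 147.2] ang 15.1 centroid [427.3 192.3] z pct [ 4.7  9.8 20. ]
gauge n 136 px 267.9 255.1 rect ctr [416.3   9.4] size [75. 43.] ang 63.6 centroid [424.   16.8] z pct [-1.4 16.4 21. ]
brush n 685 px 355.5 250.6 rect ctr [ 429.  -213.1] size [150.2  37.3] ang 88.4 centroid [ 429.  -201.7] z pct [ 0.3 23.4 35.2]
green n 295 px 122.9 249.5 rect ctr [448.6 368.4] size [60.2 40.8] ang 88.4 centroid [448.5 365. ] z pct [13.4 75.6 99. ]
amber n 220 px 418.6 227.1 rect ctr [ 482.5 -355.3] size [40.8 48.8] ang 12.3 centroid [ 482.4 -353.4] z pct [14.6 68.8 81.4]
hook n 69 px 183.9 165.0 rect ctr [649.9 215.2] size [14.6 24.7] ang 89.1 centroid [650.  215.5] z pct [46.2 49.6 53.5]
track n 254 px 179.1 183.3 rect ctr [615.3 234.1] size [ 12.6 154.6] ang 89.1 centroid [610.4 235.1] z pct [-0.7 12.1 15.9]
```

View pics/z2.png

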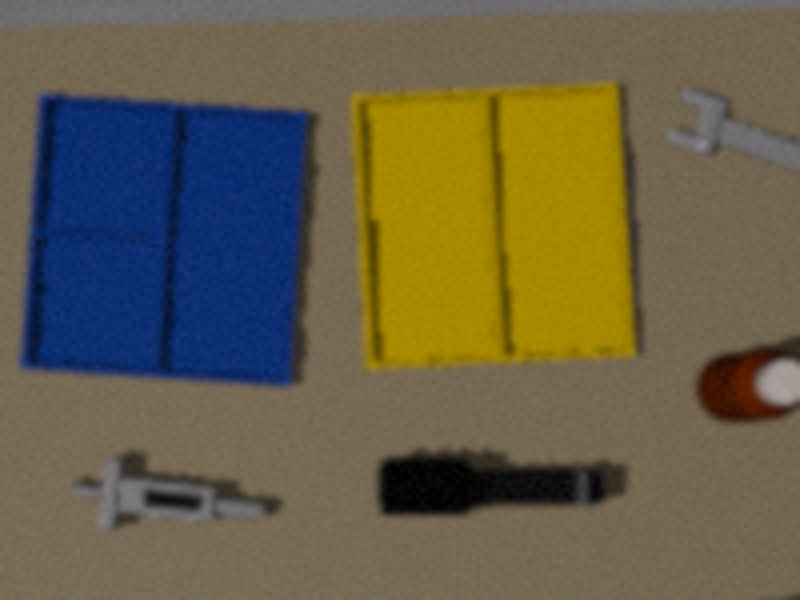

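View pics/z1.png

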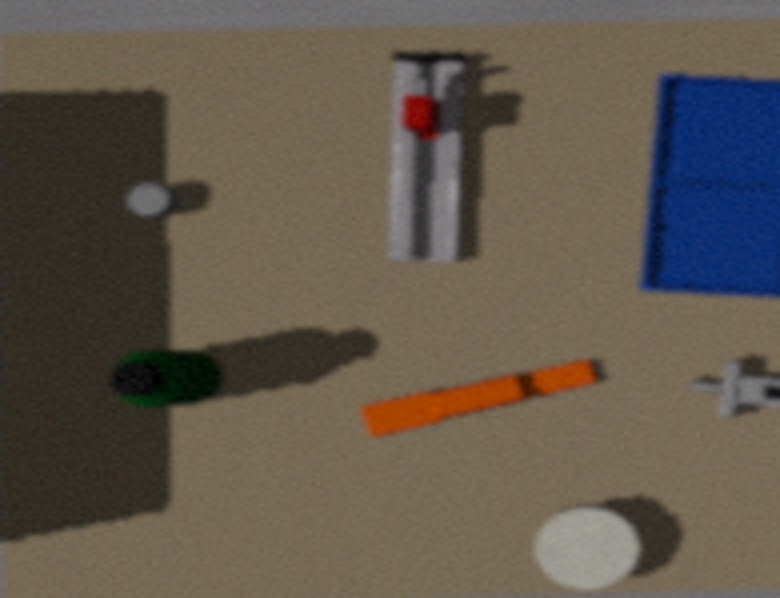

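```bash
python3 - <<'E'
from h import *
c=np.load("top0.npz"); img=c["color"]; P=cloud(c); Z=P[...,2]
hsv=cv2.cvtColor(img,cv2.COLOR_BGR2HSV)
def lst(name,box,lo,hi):
    u0,v0,u1,v1=box
    m=np.zeros(Z.shape,bool); m[v0:v1,u0:u1]=((Z>lo)&(Z<hi))[v0:v1,u0:u1]
    q=P[m][:,:2]*1000
    r=cv2.minAreaRect(q.astype(np.float32)); w,V=np.linalg.eigh(np.cov(q.T)); a=np.degrees(np.arctan2(V[1,1],V[0,1]))
    print(name,len(q),"mean",q.mean(0).round(1),"rect",np.round(r[0],1),np.round(r[1],1),round(r[2],1),"pca yaw",a.round(1))
    return q
lst("pry",(160,235,240,275),.005,.04)
lst("pry grip",(160,235,240,275),.014,.04)
lst("gauge",(245,235,312,270),.006,.04)
lst("gauge body",(245,235,312,270),.013,.04)
lst("brush",(320,235,395,268),.008,.05)
lst("brush head",(320,235,395,268),.029,.05)
lst("green",(100,230,145,270),.09,.13)
lst("amber",(405,210,445,245),.09,.13)
lst("hook",(165,135,210,225),.03,.06)
lst("track",(165,135,210,225),.008,.016)
lst("track all",(165,135,210,225),.008,.07)
lst("stop",(165,135,210,155),.0155,.025)
lst("blue",(232,140,322,240),.006,.03)
lst("yellow",(318,140,405,235),.006,.03)
for r in range(145,165): print(r,(Z[r,176:202]*1000).round().astype(int))
E
```

```text
pry 548 mean [428.9 191.3] rect [432.8 185.5] [187.5  92.7] 88.4 pca yaw 101.8
pry grip 184 mean [428.7 186.7] rect [428.6 187.4] [21.5 58.7] 14.1 pca yaw 103.2
gauge 379 mean [425.9  -1.3] rect [428.2 -10.6] [160.4  60.6] 77.1 pca yaw 82.3
gauge body 313 mean [426.    1.4] rect [432.4  -4.4] [ 44.9 115.2] 4.7 pca yaw 82.3
brush 609 mean [ 427.5 -198.6] rect [ 426.7 -207. ] [138.1  32.3] 88.4 pca yaw 89.0
brush head 157 mean [ 428.9 -165.9] rect [ 429.4 -166.6] [51.2 28.6] 84.2 pca yaw 86.7
green 118 mean [448.2 368.7] rect [448.  370.2] [25.  23.1] 88.5 pca yaw 77.5
amber 116 mean [ 484.8 -363.4] rect [ 484.9 -364.5] [25.7 23.8] 85.7 pca yaw 99.5
hook 109 mean [652.6 214.2] rect [660.  214.5] [17.3 45.3] 90.0 pca yaw 178.7
track 658 mean [617.3 216.4] rect [618.  200.7] [ 76.8 162.6] 87.6 pca yaw 176.8
track all 840 mean [624.9 216. ] rect [618.9 200.6] [ 76.8 164.6] 87.6 pca yaw 176.9
stop 36 mean [698.  213.9] rect [692.7 213.4] [40.2 17.7] 88.4 pca yaw 94.4
blue 844 mean [591.6  -4.7] rect [568.9 -11.7] [206.5 243.1] 79.5 pca yaw 164.1
yellow 862 mean [ 592.2 -219.4] rect [ 585.3
[... 2526 characters left out ...]
  2  0  8 11 14 15 10 15  5 -1  1  0
  1  2]
158 [-3  0 -2 13  9 13 11 13  2 27 34  1  2  1 13 15 13 13 12 11  2  1  2  2
  3  0]
159 [ 0 -2  1 12 13 11 14 11  3 32 29  3  1 -1 12 14 13 15 14 12  2  5  0  3
  1  3]
160 [ 0 -1  3 17 13 49 48 47 50 53 47 49  4 -1 15  8 12 15 14 10  5  2 -3  3
  1 -1]
161 [ 2  0 -1 12 13 46 46 51 50 46 47 46 41  4 11 10 12 14 11  7  1  2  5  1
  1 -1]
162 [ 1 -1  2 11 13 48 51 54 50 48 50 50 47 31  7 10 14 12 10 10  4 -1  2  1
  0 -3]
163 [-3  2 -5 12 14 50 53 50 51 48 49 50 42 29 13 13 15 12 13 14  1  6 -1 -4
  1  1]
164 [-4  2 -2 10  9 48 47 49 51 49 50 48 43 28 13 14 14 13 12 10 -1  0 -1  0
 -2 -2]<stdin>:25: RuntimeWarning: invalid value encountered in cast
```

```bash
python3 - <<'E'
from h import *
c=np.load("top0.npz"); img=c["color"]
hsv=cv2.cvtColor(img,cv2.COLOR_BGR2HSV);H,S,V=[hsv[...,i].astype(int) for i in range(3)]
for name,m in [("blue",(H>105)&(H<130)&(S>110)),("yellow",(H>18)&(H<38)&(S>170))]:
    mm=np.zeros(m.shape,np.uint8); mm[135:240,230:410]=m[135:240,230:410]
    mm=cv2.morphologyEx(mm,cv2.MORPH_CLOSE,np.ones((5,5)))
    cn=max(cv2.findContours(mm,cv2.RETR_EXTERNAL,cv2.CHAIN_APPROX_NONE)[0],key=cv2.contourArea)
    hull=cv2.convexHull(cn)
    ap=cv2.approxPolyDP(hull,6,True).reshape(-1,2)
    W=ray(c,ap,.010)[:,:2]*1000
    print(name,ap.tolist(),W.round(1).tolist(),"mean",W.mean(0).round(1),[ (np.degrees(np.arctan2(*(W[(i+1)%len(W)]-W[i])[::-1])).round(1),np.linalg.norm(W[(i+1)%len(W)]-W[i]).round(1)) for i in range(len(W))])
print("gauge ends",ray(c,[(254.5,251.75),(303.75,256.75),(276.3,254.2),(262.4,252.9)],.012).round(4)[:,:2])
# track corners zoom1 : fx4, fy3.15
tz=np.array([[392,57],[466,60],[388,258],[461,260]],float); tz=tz/[4,3.15]+[80,130]
print("track corners",(ray(c,tz,.013)[:,:2]*1000).round(1))
E
```

```text
blue [[245, 154], [311, 159], [306, 225], [240, 220]] [[681.4, 67.9], [664.3, -99.5], [496.7, -81.3], [513.9, 84.5]] mean [589.1  -7.1] [(np.float64(-95.8), np.float64(168.2)), (np.float64(173.8), np.float64(168.6)), (np.float64(84.1), np.float64(166.7)), (np.float64(-5.7), np.float64(168.3))]
yellow [[389, 151], [393, 218], [327, 221], [323, 154]] [[679.9, -299.7], [508.3, -302.4], [505.3, -134.7], [676.4, -130.5]] mean [ 592.5 -216.8] [(np.float64(-179.1), np.float64(171.6)), (np.float64(91.0), np.float64(167.7)), (np.float64(1.4), np.float64(171.1)), (np.float64(-88.8), np.float64(169.2))]
gauge ends [[ 0.4333  0.05  ]
 [ 0.4172 -0.0729]
 [ 0.4256 -0.0043]
 [ 0.4298  0.0304]]
track corners [[700.1 236.5]
 [696.5 189.9]
 [538.5 241.5]
 [535.6 195.9]]
```

```bash
cat >> h.py <<'E'
def go(x,y,z,psi=None):
    o=robot.get_obs(); p=np.array(o["position"])*1000; M=R.from_quat(o["tool_rot"]).as_matrix()
    ps=np.degrees(np.arctan2(M[1,0],M[0,0]))
    d=M.T@(np.array([x,y,z])-p)
    print("t",round(o["time"],2),"pos",p.round(1),"psi",round(ps,2),"grip",round(o["grip_width"]*1000,1),"F",np.round(o["ft_force"],1),"-> slide",d.round(1),"norm",np.linalg.norm(d).round(1), "rows",np.ceil(np.linalg.norm(d)/41).astype(int), "twist", None if psi is None else round((ps-psi+90)%180-90,2), "tilt",np.degrees(np.arccos(-M[2,2])).round(2))
E
python3 -c "
from h import *
go(428,-205,240,89)"
```

```text
t 0.15 pos [ 163.5 -602.7  238.8] psi 15.17 grip 87.0 F [-0.6 -0.3 -0.2] -> slide [ 359.3 -314.6   -0.6] norm 477.6 rows 12 twist -73.83 tilt 0.09
```

Emit:
step_arm --pt "30 -26 0" --pt "30 -26 0" --pt "30 -26 0" --pt "30 -26 0" --pt "30 -26 0" --pt "30 -26 0" --pt "30 -26 0" --pt "30 -26 0" --pt "30 -26 0" --pt "30 -26 0" --pt "30 -26 0" --pt "30 -26 0" --twist '[0,0,0,0,0,0,0,0,0,0,0,0]' --jaw 60 --force 25

```text
time: 1.15
position: [0.43, -0.206, 0.2395]
tool_rot: [0.991, 0.132, -0.0, -0.0]
ft_force: [1.0, -0.7, 0.1]
grip_width: 0.0598
```

Emit:
step_arm --pt "0 0 8" --pt "0 0 8" --pt "0 0 8" --pt "0 0 8" --pt "0 0 8" --pt "0 0 8" --pt "0 0 8" --pt "0 0 8" --pt "0 0 8" --pt "0 0 8" --pt "0 0 8" --twist '[-6.7,-6.7,-6.7,-6.7,-6.7,-6.7,-6.7,-6.7,-6.7,-6.7,-6.7]'

```text
time: 2.07
position: [0.4293, -0.2078, 0.151]
tool_rot: [0.712, 0.702, -0.0, -0.0]
ft_force: [0.1, 0.3, 1.0]
grip_width: 0.0601
```

```bash
python3 -c "
from h import *
go(428,-205,100,89)
c=cam('wrist'); cv2.imwrite('pics/w1.png',c['color']); np.savez('w1.npz',**c)
go(428,-205,21,89)"
```

```text
t 2.07 pos [ 429.3 -207.8  151. ] psi 89.21 grip 60.1 F [0.1 0.3 1. ] -> slide [ 2.7 -1.4 51. ] norm 51.1 rows 2 twist 0.21 tilt 0.02
t 2.12 pos [ 428.5 -207.3  149.8] psi 89.41 grip 60.0 F [-0.4 -0.3 -0.1] -> slide [  2.   -0.2 128.8] norm 128.8 rows 4 twist 0.41 tilt 0.18
```

View pics/w1.png

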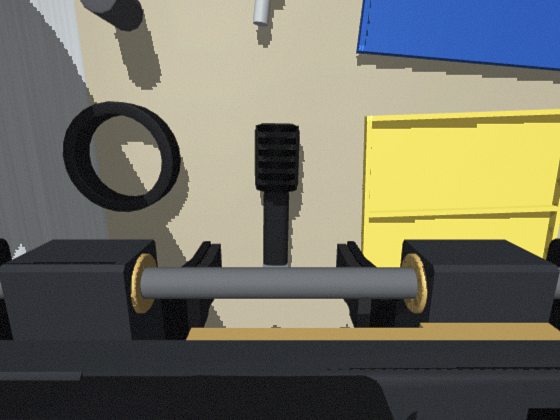

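The wrist view shows the brush at col 277, midway between the fingers (cols 215 and 343), with the head ending at row ~188. That fits the grasp, so I pick it up.

```bash
python3 -c "
from h import *
c=np.load('w1.npz'); print((ray(c,[(277,125),(277,188)],.035)*1000).round(1))"
```

```text
[[ 429.3 -139.9   35. ]
 [ 428.6 -188.6   35. ]]
```

Emit:
step_arm --pt "1 0 32" --pt "1 0 32" --pt "0 0 32" --pt "0 0 30" --pt "0 0 3" --pt "0 0 0" --twist '[0,0,0,0,0,0]' --jaw 50

```text
time: 2.62
position: [0.4285, -0.2052, 0.0213]
tool_rot: [0.715, 0.7, -0.0, -0.002]
ft_force: [0.1, 1.0, -0.6]
grip_width: 0.0501
```

Emit:
step_arm --pt "0 0 0" --pt "0 0 0" --pt "0 0 0" --pt "0 0 0" --pt "0 0 0" --pt "0 0 0" --twist '[0,0,0,0,0,0]' --jaw 10

```text
time: 3.12
position: [0.4297, -0.2061, 0.0236]
tool_rot: [0.714, 0.7, 0.0, 0.001]
ft_force: [-0.5, 0.5, 7.4]
grip_width: 0.0218
```

Emit:
step_arm --pt "0 0 -15" --pt "0 0 -35" --pt "0 0 -35" --pt "0 0 -15" --pt "0 0 0" --pt "0 0 0" --pt "0 0 0" --pt "0 0 0" --pt "0 0 0" --pt "0 0 0" --pt "0 0 0" --pt "0 0 0" --pt "0 0 0" --pt "0 0 0" --pt "0 0 0" --twist '[0,6.8,6.8,6.8,6.8,6.8,6.8,6.8,6.8,6.8,6.8,6.8,6.8,6.8,6.8]'

```text
time: 4.37
position: [0.4292, -0.2056, 0.1226]
tool_rot: [0.998, -0.058, -0.0, -0.0]
ft_force: [-0.3, 0.2, -0.6]
grip_width: 0.0217
```

```bash
python3 -c "
from h import *
go(588.5,-49,90,-5.8)"
```

```text
t 4.37 pos [ 429.2 -205.6  122.6] psi -6.67 grip 21.7 F [-0.3  0.2 -0.6] -> slide [ 140.  -174.1   32.6] norm 225.8 rows 6 twist -0.87 tilt 0.02
```

Emit:
step_arm --pt "23.3 -29 3" --pt "23.3 -29 3" --pt "23.3 -29 3" --pt "23.3 -29 3" --pt "23.3 -29 5" --pt "23.3 -29 5" --pt "0 0 0" --twist '[-0.9,0,0,0,0,0,0]'

```text
time: 4.95
position: [0.59, -0.0418, 0.1002]
tool_rot: [0.999, -0.045, 0.003, -0.001]
ft_force: [0.4, -1.0, -0.5]
grip_width: 0.0219
```

```bash
python3 -c "
from h import *
go(588.5,-49,25,-5.8)
c=cam('top'); cv2.imwrite('pics/t2.png',cv2.resize(c['color'][130:280,235:435],None,fx=4,fy=4)); np.savez('t2.npz',**c)
"
```

```text
t 4.95 pos [590.  -41.8 100.2] psi -5.15 grip 21.9 F [ 0.4 -1.  -0.5] -> slide [-1.2  7.4 75.2] norm 75.6 rows 2 twist 0.65 tilt 0.31
```

View pics/t2.png

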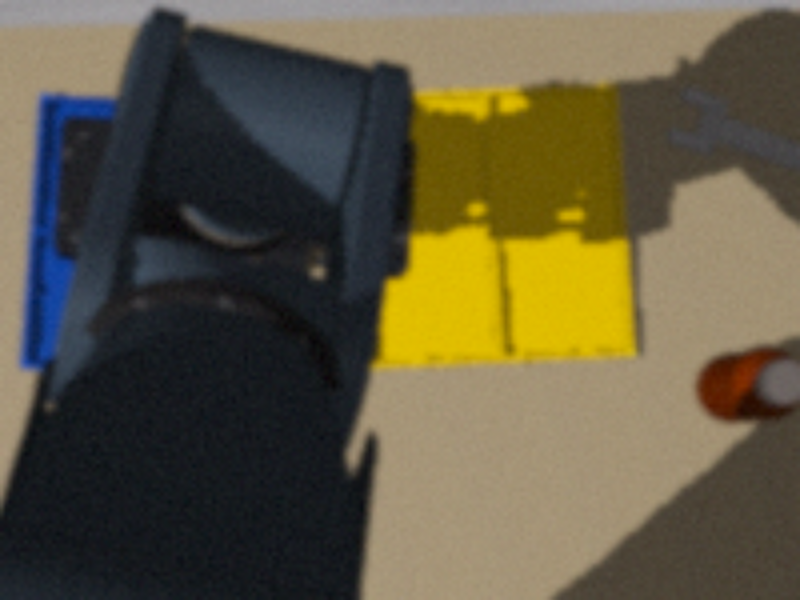

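The arm hides the tray in this view, so it only shows that the amber bottle is unmoved. The pose read-out is the better guide here.

```bash
python3 -c "
from h import *
go(588.5,-49,25,-5.8)"
```

```text
t 5.0 pos [587.3 -43.6 100.1] psi -5.15 grip 21.8 F [-0.9 -0.4 -1.6] -> slide [ 1.6  5.3 75.1] norm 75.3 rows 2 twist 0.65 tilt 0.08
```

Emit:
step_arm --pt "-1 6 20" --pt "0 0 22" --pt "0 0 22" --pt "0 0 8" --pt "0 0 2" --pt "0 0 0" --twist '[0,0,0,0,0,0]'

```text
time: 5.5
position: [0.5825, -0.0526, 0.0265]
tool_rot: [0.999, -0.048, -0.001, -0.0]
ft_force: [-0.8, -0.1, -0.8]
grip_width: 0.0218
```

```bash
python3 -c "
from h import *
go(588.5,-49,25,-5.8)"
```

```text
t 5.5 pos [582.5 -52.6  26.5] psi -5.48 grip 21.8 F [-0.8 -0.1 -0.8] -> slide [ 5.6 -4.2  1.5] norm 7.2 rows 1 twist 0.32 tilt 0.15
```

Emit:
step_arm --pt "5 -3 1" --pt "0 0 1" --pt "0 0 0" --pt "0 0 0" --twist '[0,0,0,0]'

```text
time: 5.83
position: [0.5899, -0.0499, 0.0258]
tool_rot: [0.999, -0.047, 0.001, 0.0]
ft_force: [-1.0, -0.1, 6.2]
grip_width: 0.0216
```

Emit:
step_arm --pt "0 0 0" --pt "0 0 0" --pt "0 0 0" --twist '[0,0,0]' --jaw 36

```text
time: 6.08
position: [0.5896, -0.0497, 0.0247]
tool_rot: [0.999, -0.047, 0.001, 0.0]
ft_force: [-0.0, -0.2, -0.4]
grip_width: 0.0329
```

Emit:
step_arm --pt "0 0 -20" --pt "0 0 -40" --pt "0 0 -40" --pt "0 0 -10" --twist '[0,0,0,0]'

```text
time: 6.42
position: [0.5928, -0.0504, 0.14]
tool_rot: [0.999, -0.047, 0.005, 0.001]
ft_force: [1.6, 0.3, 0.3]
grip_width: 0.0357
```

```bash
python3 -c "
from h import *
go(426,-3,130,83)"
```

```text
t 6.42 pos [592.8 -50.4 140. ] psi -5.42 grip 35.7 F [1.6 0.3 0.3] -> slide [-170.6  -31.5    8.2] norm 173.7 rows 5 twist -88.42 tilt 0.6
```

Emit:
step_arm --pt "-34 -6.3 0" --pt "-34 -6.3 0" --pt "-34 -6.3 0" --pt "-34 -6.3 0" --pt "-34 -6.3 0" --pt "0 0 0" --pt "0 0 0" --pt "0 0 0" --pt "0 0 0" --pt "0 0 0" --pt "0 0 0" --pt "0 0 0" --pt "0 0 0" --pt "0 0 0" --pt "0 0 0" --pt "0 0 0" --pt "0 0 0" --pt "0 0 0" --twist '[0,0,0,0,0,-6.8,-6.8,-6.8,-6.8,-6.8,-6.8,-6.8,-6.8,-6.8,-6.8,-6.8,-6.8,-6.8]' --jaw 50

```text
time: 7.92
position: [0.423, -0.0022, 0.1343]
tool_rot: [0.747, 0.665, 0.0, 0.0]
ft_force: [-1.1, 0.1, 0.3]
grip_width: 0.0498
```

```bash
python3 -c "
from h import *
go(426,-3,130,83)
c=cam('wrist'); cv2.imwrite('pics/w3.png',c['color']); np.savez('w3.npz',**c)
c=cam('top'); cv2.imwrite('pics/t3.png',c['color']); np.savez('t3.npz',**c)
go(426,-3,21,83)
"
```

```text
t 7.92 pos [423.   -2.2 134.3] psi 83.31 grip 49.8 F [-1.1  0.1  0.3] -> slide [-0.5  3.1  4.3] norm 5.3 rows 1 twist 0.31 tilt 0.01
t 8.02 pos [422.9  -2.2 134.4] psi 82.96 grip 50.0 F [-0.3  0.5  0.4] -> slide [ -0.4   3.1 113.4] norm 113.4 rows 3 twist -0.04 tilt 0.0
```

View pics/w3.png

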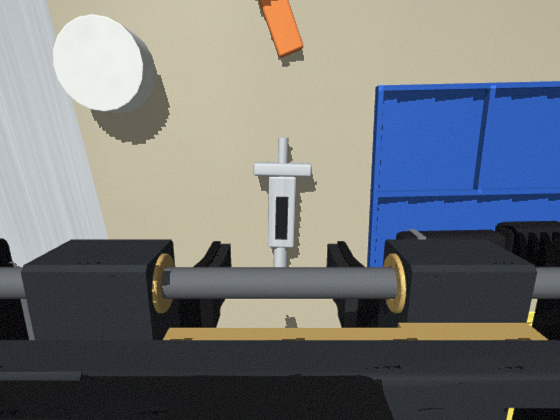

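View pics/t3.png

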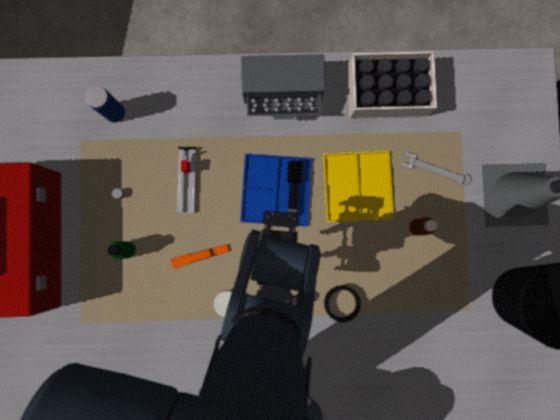

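The brush lies in the blue long bay, with its head near (295,172) in the top view. In the wrist view the gauge has its crossbar at (282,169) and its body running from row 177 to 246.

```bash
python3 -c "
from h import *
c=np.load('w3.npz'); print((ray(c,[(282,169),(284,177),(282,246)],.016)*1000).round(1))
t=np.load('t3.npz'); P=cloud(t); m=np.zeros(P.shape[:2],bool); m[150:225,280:312]=(P[150:225,280:312,2]>.033); q=P[m]*1000; print(len(q),q.mean(0).round(1), q.min(0).round(1),q.max(0).round(1))
go(427,-3,21,83)"
```

```text
[[430.1  31.3  16. ]
 [431.   24.8  16. ]
 [422.7 -33.2  16. ]]
376 [548.7 -38.9 159.6] [490.5 -71.7  33. ] [655.6 -10.9 233.6]
t 8.02 pos [422.9  -2.2 134.4] psi 82.96 grip 50.0 F [-0.3  0.5  0.4] -> slide [ -0.3   4.1 113.4] norm 113.5 rows 3 twist -0.04 tilt 0.0
```

Emit:
step_arm --pt "-1 3.5 30" --pt "0 0 38" --pt "0 0 35" --pt "0 0 9" --pt "0 0 0" --twist '[0,0,0,0,0]'

```text
time: 8.43
position: [0.4247, -0.0032, 0.0205]
tool_rot: [0.75, 0.662, -0.002, -0.003]
ft_force: [0.4, -0.1, 0.7]
grip_width: 0.0504
```

Emit:
step_arm --pt "0 0 0" --pt "0 0 0" --pt "0 0 0" --pt "0 0 0" --pt "0 0 0" --pt "0 0 0" --twist '[0,0,0,0,0,0]' --jaw 10

```text
time: 8.93
position: [0.4266, -0.0037, 0.0236]
tool_rot: [0.749, 0.662, 0.0, 0.001]
ft_force: [-0.9, -0.6, 9.2]
grip_width: 0.0216
```

```bash
python3 -c "
from h import *
go(427,-3,21,83)"
```

```text
t 8.93 pos [426.6  -3.7  23.6] psi 82.98 grip 21.6 F [-0.9 -0.6  9.2] -> slide [0.7 0.4 2.6] norm 2.8 rows 1 twist -0.02 tilt 0.09
```

Emit:
step_arm --pt "0 0 -15" --pt "0 0 -35" --pt "0 0 -35" --pt "0 0 -15" --pt "0 0 0" --pt "0 0 0" --pt "0 0 0" --pt "0 0 0" --pt "0 0 0" --pt "0 0 0" --pt "0 0 0" --pt "0 0 0" --pt "0 0 0" --pt "0 0 0" --twist '[0,6.8,6.8,6.8,6.8,6.8,6.8,6.8,6.8,6.8,6.8,6.8,6.8,0]'

```text
time: 10.1
position: [0.426, -0.0035, 0.1227]
tool_rot: [1.0, 0.011, 0.0, -0.0]
ft_force: [0.1, 0.7, -1.5]
grip_width: 0.0215
```

```bash
python3 -c "
from h import *
go(593.4,-258.5,80,1.2)"
```

```text
t 10.1 pos [426.   -3.5 122.7] psi 1.25 grip 21.5 F [ 0.1  0.7 -1.5] -> slide [161.8 258.6  42.7] norm 308.0 rows 8 twist 0.05 tilt 0.0
```

Emit:
step_arm --pt "20.2 32.3 0" --pt "20.2 32.3 0" --pt "20.2 32.3 0" --pt "20.2 32.3 0" --pt "20.2 32.3 10" --pt "20.2 32.3 10" --pt "20.2 32.3 10" --pt "20.2 32.3 10" --pt "0 0 0" --pt "0 0 0" --pt "0 0 0" --twist '[0,0,0,0,0,0,0,0,0,0,0]'

```text
time: 11.02
position: [0.5927, -0.2572, 0.0818]
tool_rot: [1.0, 0.013, -0.001, -0.001]
ft_force: [-1.0, 0.8, -0.5]
grip_width: 0.0215
```

```bash
python3 -c "
from h import *
go(593.4,-258.5,26,1.2)"
```

```text
t 11.02 pos [ 592.7 -257.2   81.8] psi 1.45 grip 21.5 F [-1.   0.8 -0.5] -> slide [ 0.8  1.4 55.8] norm 55.9 rows 2 twist 0.25 tilt 0.18
```

Emit:
step_arm --pt "0 1 20" --pt "0 0 20" --pt "0 0 11" --pt "0 0 4" --pt "0 0 2" --pt "0 0 0" --pt "0 0 0" --twist '[0,0,0,0,0,0,0]'

```text
time: 11.6
position: [0.5938, -0.258, 0.0267]
tool_rot: [1.0, 0.013, -0.0, -0.0]
ft_force: [-1.5, 0.3, 2.9]
grip_width: 0.0218
```

Emit:
step_arm --pt "0 0 0" --pt "0 0 0" --pt "0 0 0" --twist '[0,0,0]' --jaw 36

```text
time: 11.85
position: [0.5945, -0.2593, 0.026]
tool_rot: [1.0, 0.012, 0.001, 0.0]
ft_force: [0.1, 0.4, -0.7]
grip_width: 0.0328
```

Emit:
step_arm --pt "0 0 -20" --pt "0 0 -40" --pt "0 0 -40" --pt "0 0 -20" --twist '[0,0,0,0]'

```text
time: 12.18
position: [0.5962, -0.2605, 0.1501]
tool_rot: [1.0, 0.012, 0.003, 0.002]
ft_force: [-0.4, -0.0, 0.5]
grip_width: 0.0361
```

```bash
python3 -c "
from h import *
go(429,187.5,130,104.5)"
```

```text
t 12.18 pos [ 596.2 -260.5  150.1] psi 1.38 grip 36.1 F [-0.4 -0.   0.5] -> slide [-156.5 -452.    17.3] norm 478.6 rows 12 twist 76.88 tilt 0.42
```

Emit:
step_arm --pt "-13 -37.6 0" --pt "-13 -37.6 0" --pt "-13 -37.6 0" --pt "-13 -37.6 0" --pt "-13 -37.6 0" --pt "-13 -37.6 0" --pt "-13 -37.6 0" --pt "-13 -37.6 0" --pt "-13 -37.6 0" --pt "-13 -37.6 0" --pt "-13 -37.6 0" --pt "-13 -37.6 0" --pt "0 0 0" --twist '[0,0,0,0,0,0,0,0,0,0,0,0,0]' --jaw 50

```text
time: 13.27
position: [0.4237, 0.1934, 0.1457]
tool_rot: [1.0, 0.016, -0.001, -0.001]
ft_force: [0.0, -0.8, 0.0]
grip_width: 0.0503
```

Emit:
step_arm --pt "0 0 0" --pt "0 0 0" --pt "0 0 0" --pt "0 0 0" --pt "0 0 0" --pt "0 0 0" --pt "0 0 0" --pt "0 0 0" --pt "0 0 0" --pt "0 0 0" --pt "0 0 0" --pt "0 0 0" --pt "0 0 0" --pt "0 0 0" --pt "0 0 0" --pt "0 0 0" --twist '[-6.9,-6.9,-6.9,-6.9,-6.9,-6.9,-6.9,-6.9,-6.9,-6.9,-6.9,-6.9,-6.9,-6.9,-6.5,0]'

```text
time: 14.6
position: [0.4278, 0.1879, 0.1457]
tool_rot: [0.612, 0.791, 0.0, 0.0]
ft_force: [-0.1, -1.2, 0.3]
grip_width: 0.0502
```

```bash
python3 -c "
from h import *
c=cam('wrist'); cv2.imwrite('pics/w4.png',c['color']); np.savez('w4.npz',**c)
c=cam('top'); cv2.imwrite('pics/t4.png',c['color'][:320]); np.savez('t4.npz',**c)
go(429,187.5,21,104.5)
"
```

```text
t 14.7 pos [427.8 188.  145.7] psi 104.28 grip 50.0 F [ 0.5 -0.5 -0.2] -> slide [ -0.8   1.  124.7] norm 124.7 rows 4 twist -0.22 tilt 0.04
```

View pics/w4.png

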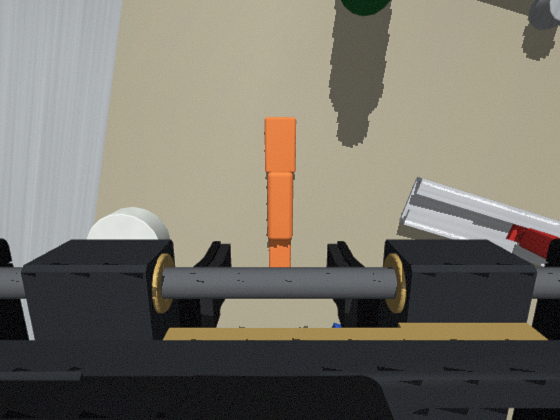

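View pics/t4.png

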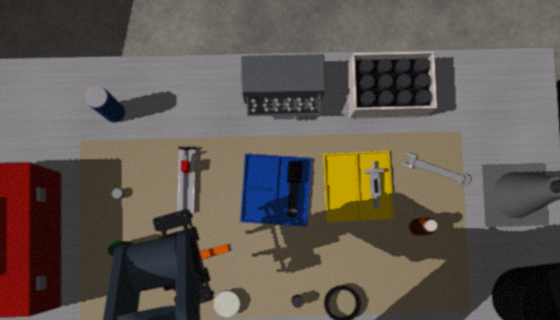

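Top view: the gauge is in the yellow right-hand bay at (376,185) and the brush is in the blue long bay at (295,187). Wrist view: the pry grip spans rows 172–238 at col 280, in line with the jaws.

```bash
python3 -c "
from h import *
c=np.load('w4.npz'); W=ray(c,[(280,172),(280,238)],.017)*1000; print(W.round(1), W.mean(0).round(1)); print((ray(c,[(280,119)],.008)*1000).round(1))
"
```

```text
[[421.4 217.5  17. ]
 [436.  161.7  17. ]] [428.7 189.6  17. ]
[[410.7 258.6   8. ]]
```

Emit:
step_arm --pt "-0.5 0.5 38" --pt "0 0 38" --pt "0 0 36" --pt "0 0 11" --pt "0 0 0" --twist '[0,0,0,0,0]'

```text
time: 15.12
position: [0.4263, 0.1874, 0.0197]
tool_rot: [0.613, 0.79, -0.002, -0.002]
ft_force: [-0.1, -0.1, 0.4]
grip_width: 0.0503
```

Emit:
step_arm --pt "0 0 0" --pt "0 0 0" --pt "0 0 0" --pt "0 0 0" --pt "0 0 0" --pt "0 0 0" --twist '[0,0,0,0,0,0]' --jaw 10

```text
time: 15.62
position: [0.4286, 0.1881, 0.0236]
tool_rot: [0.612, 0.79, 0.001, 0.001]
ft_force: [-0.0, 0.5, 5.9]
grip_width: 0.022
```

Emit:
step_arm --pt "0 0 -15" --pt "0 0 -35" --pt "0 0 -35" --pt "0 0 -15" --pt "0 0 0" --pt "0 0 0" --pt "0 0 0" --pt "0 0 0" --pt "0 0 0" --pt "0 0 0" --pt "0 0 0" --pt "0 0 0" --pt "0 0 0" --pt "0 0 0" --pt "0 0 0" --pt "0 0 0" --pt "0 0 0" --twist '[0,6.9,6.9,6.9,6.9,6.9,6.9,6.9,6.9,6.9,6.9,6.9,6.9,6.9,6.9,6.5,0]'

```text
time: 17.03
position: [0.4276, 0.1879, 0.1227]
tool_rot: [1.0, 0.011, -0.0, -0.0]
ft_force: [-0.5, 1.0, 0.2]
grip_width: 0.0216
```

```bash
python3 -c "
from h import *
go(591.6,-175.5,80,1.2)"
```

```text
t 17.03 pos [427.6 187.9 122.7] psi 1.26 grip 21.6 F [-0.5  1.   0.2] -> slide [155.9 366.9  42.7] norm 400.9 rows 10 twist 0.06 tilt 0.0
```

Emit:
step_arm --pt "15.6 36.7 0" --pt "15.6 36.7 0" --pt "15.6 36.7 0" --pt "15.6 36.7 0" --pt "15.6 36.7 0" --pt "15.6 36.7 0" --pt "15.6 36.7 0" --pt "15.6 36.7 13" --pt "15.6 36.7 14" --pt "15.6 36.7 14" --pt "0 0 0" --pt "0 0 0" --pt "0 0 0" --twist '[0,0,0,0,0,0,0,0,0,0,0,0,0]'

```text
time: 18.12
position: [0.591, -0.1734, 0.0816]
tool_rot: [1.0, 0.013, -0.001, -0.001]
ft_force: [0.3, -0.1, -1.3]
grip_width: 0.0218
```

```bash
python3 -c "
from h import *
go(591.6,-175.5,26,1.2)"
```

```text
t 18.12 pos [ 591.  -173.4   81.6] psi 1.43 grip 21.8 F [ 0.3 -0.1 -1.3] -> slide [ 0.7  2.1 55.6] norm 55.6 rows 2 twist 0.23 tilt 0.15
```

Now place it, back off upwards, and go to the green bottle (448,369). That grasp needs the jaws at 70 mm and the grasp point at about z = 60.

Emit:
step_arm --pt "0 1 20" --pt "0 0 20" --pt "0 0 11" --pt "0 0 4" --pt "0 0 2" --pt "0 0 0" --pt "0 0 0" --twist '[0,0,0,0,0,0,0]'

```text
time: 18.7
position: [0.5911, -0.1732, 0.0266]
tool_rot: [1.0, 0.013, -0.001, -0.001]
ft_force: [-2.6, 0.9, 6.7]
grip_width: 0.0215
```

Emit:
step_arm --pt "0 0 0" --pt "0 0 0" --pt "0 0 0" --twist '[0,0,0]' --jaw 36

```text
time: 18.95
position: [0.5927, -0.1749, 0.0255]
tool_rot: [1.0, 0.012, 0.001, 0.0]
ft_force: [-0.2, 0.1, 0.5]
grip_width: 0.0324
```

Emit:
step_arm --pt "0 0 -20" --pt "0 0 -40" --pt "0 0 -40" --pt "0 0 -30" --pt "0 0 -30" --pt "0 0 0" --twist '[0,0,0,0,0,0]'

```text
time: 19.45
position: [0.5961, -0.1768, 0.192]
tool_rot: [1.0, 0.012, 0.006, 0.003]
ft_force: [0.7, -0.0, 0.3]
grip_width: 0.0363
```

```bash
python3 -c "
from h import *
go(507,219.7,185,-2)"
```

```text
t 19.45 pos [ 596.1 -176.8  192. ] psi 1.4 grip 36.3 F [ 0.7 -0.   0.3] -> slide [ -79.5 -398.6    3.4] norm 406.4 rows 10 twist 3.4 tilt 0.81
```

Emit:
step_arm --pt "0.5 -39 0" --pt "0.5 -39 0" --pt "0.5 -39 0" --pt "0.5 -39 0" --pt "0.5 -39 0" --pt "0.5 -39 0" --pt "0.5 -39 0" --pt "0 -39 0" --pt "0 -39 0" --pt "0 -39 0" --pt "0 0 0" --pt "0 0 0" --twist '[0,0,0,0,0,0,0,0,0,0,3.4,0]' --jaw 44

```text
time: 20.45
position: [0.5855, 0.2176, 0.1842]
tool_rot: [1.0, -0.016, -0.0, 0.0]
ft_force: [0.1, -0.5, 0.1]
grip_width: 0.0439
```

```bash
python3 -c "
from h import *
go(590,216,185,-2)
c=cam('wrist'); cv2.imwrite('pics/w5.png',c['color']); np.savez('w5.npz',**c)
c=cam('top'); cv2.imwrite('pics/t5.png',c['color'][:320]); np.savez('t5.npz',**c)
go(651,215,38,-2)
"
```

```text
t 20.45 pos [585.5 217.6 184.2] psi -1.82 grip 43.9 F [ 0.1 -0.5  0.1] -> slide [ 4.6  1.4 -0.8] norm 4.8 rows 1 twist 0.18 tilt 0.03
t 20.55 pos [585.9 214.8 184.4] psi -1.91 grip 44.0 F [ 0.6 -0.1 -0.8] -> slide [ 65.2  -2.4 146.3] norm 160.2 rows 4 twist 0.09 tilt 0.07
```

View pics/w5.png

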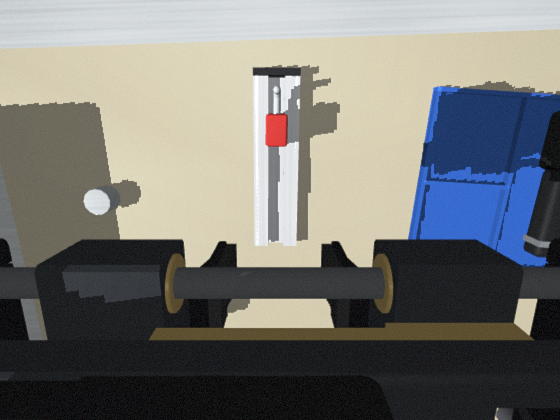

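View pics/t5.png

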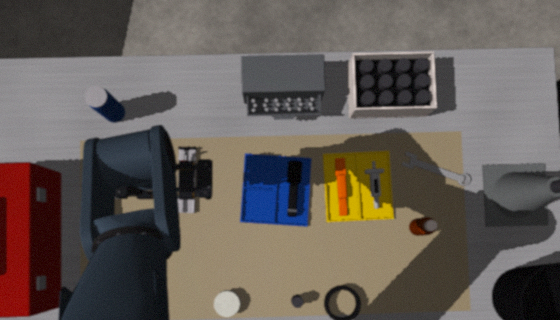

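The pry tool at (342,186) and the gauge at (376,185) lie in separate yellow bays. The wrist view shows the hook block at (277,130), in line with the track.

```bash
python3 -c "
from h import *
c=np.load('w5.npz'); hsv=cv2.cvtColor(c['color'],cv2.COLOR_BGR2HSV).astype(int); m=((hsv[...,0]<6)|(hsv[...,0]>172))&(hsv[...,1]>150)&(hsv[...,2]>60)
m[:90]=0;m[170:]=0
ys,xs=np.nonzero(m); print(xs.min(),xs.max(),ys.min(),ys.max()); q=cloud(c)[m]*1000; q=q[(q[:,2]>44)]; print(len(q),np.median(q,0).round(1),np.percentile(q,[2,98],axis=0).round(1))
print((ray(c,[(255,244),(298,244),(253,76),(301,76)],.013)*1000).round(1))
"
```

```text
266 286 114 145
661 [651.2 216.2  51.2] [[639.  208.   49.6]
 [663.3 224.4  52.7]]
[[539.3 241.5  13. ]
 [537.9 198.   13. ]
 [697.9 235.5  13. ]
 [696.6 192.6  13. ]]
```

Emit:
step_arm --pt "33 -0.5 0" --pt "32 -0.5 0" --pt "0 0 30" --pt "0 0 35" --pt "0 0 30" --pt "0 0 15" --pt "0 0 0" --twist '[0,0,0,0,0,0,0]' --force 12

```text
time: 21.13
position: [0.648, 0.2109, 0.0698]
tool_rot: [1.0, -0.019, -0.005, 0.001]
ft_force: [-0.7, 0.4, -0.6]
grip_width: 0.0439
```

```bash
python3 -c "
from h import *
go(651,216,38,-2)
"
```

```text
t 21.13 pos [648.  210.9  69.8] psi -2.14 grip 43.9 F [-0.7  0.4 -0.6] -> slide [ 3.1 -5.3 31.8] norm 32.4 rows 1 twist -0.14 tilt 0.59
```

Emit:
step_arm --pt "2 -4 0" --pt "0 0 0" --pt "0 0 0" --twist '[0,0,0]'

```text
time: 21.38
position: [0.6553, 0.2176, 0.0772]
tool_rot: [1.0, -0.018, 0.002, -0.0]
ft_force: [-0.2, 0.3, 0.3]
grip_width: 0.0439
```

```bash
python3 -c "
from h import *
go(651,216,38,-2)
"
```

```text
t 21.38 pos [655.3 217.6  77.2] psi -2.04 grip 43.9 F [-0.2  0.3  0.3] -> slide [-4.4  1.7 39.2] norm 39.5 rows 1 twist -0.04 tilt 0.26
```

Emit:
step_arm --pt "-3 1 12" --pt "0 0 12" --pt "0 0 10" --pt "0 0 4" --pt "0 0 0" --pt "0 0 0" --pt "0 0 0" --twist '[0,0,0,0,0,0,0]'

```text
time: 21.97
position: [0.6508, 0.2168, 0.0374]
tool_rot: [1.0, -0.018, 0.0, -0.0]
ft_force: [-0.4, -0.4, -0.0]
grip_width: 0.0441
```

```bash
python3 -c "
from h import *
go(651,216,38,-2)
"
```

```text
t 21.97 pos [650.8 216.8  37.4] psi -2.02 grip 44.1 F [-0.4 -0.4 -0. ] -> slide [ 0.2  0.8 -0.6] norm 1.0 rows 1 twist -0.02 tilt 0.05
```

Emit:
step_arm --pt "0 0 0" --pt "0 0 0" --pt "0 0 0" --pt "0 0 0" --pt "0 0 0" --pt "0 0 0" --twist '[0,0,0,0,0,0]' --jaw 8

```text
time: 22.47
position: [0.6504, 0.2167, 0.0372]
tool_rot: [1.0, -0.018, 0.0, -0.0]
ft_force: [-0.8, 0.3, 0.5]
grip_width: 0.0182
```

Emit:
step_arm --pt "-3 0 0" --pt "-8 0 0" --pt "-12 0 0" --pt "-12 0 0" --pt "-12 0 0" --pt "-12 0 0" --pt "-12 0 0" --pt "-12 0 0" --pt "-12 0 0" --pt "-12 0 0" --pt "-12 0 0" --pt "-12 0 0" --pt "-10 0 0" --pt "-6 0 0" --pt "-4 0 0" --pt "0 0 0" --pt "0 0 0" --twist '[0,0,0,0,0,0,0,0,0,0,0,0,0,0,0,0,0]'

```text
time: 23.88
position: [0.4999, 0.2222, 0.0371]
tool_rot: [1.0, -0.018, 0.0, -0.0]
ft_force: [-0.3, -0.2, -0.3]
grip_width: 0.0179
```

```bash
python3 -c "
from h import *
go(631,30,80,-5.8)
c=cam('side'); cv2.imwrite('pics/s6.png',cv2.resize(c['color'][210:330,160:340],None,fx=4,fy=4)); np.savez('s6.npz',**c)
"
```

```text
t 23.88 pos [499.9 222.2  37.1] psi -2.02 grip 17.9 F [-0.3 -0.2 -0.3] -> slide [137.8 187.4 -42.8] norm 236.6 rows 6 twist 3.78 tilt 0.05
```

View pics/s6.png

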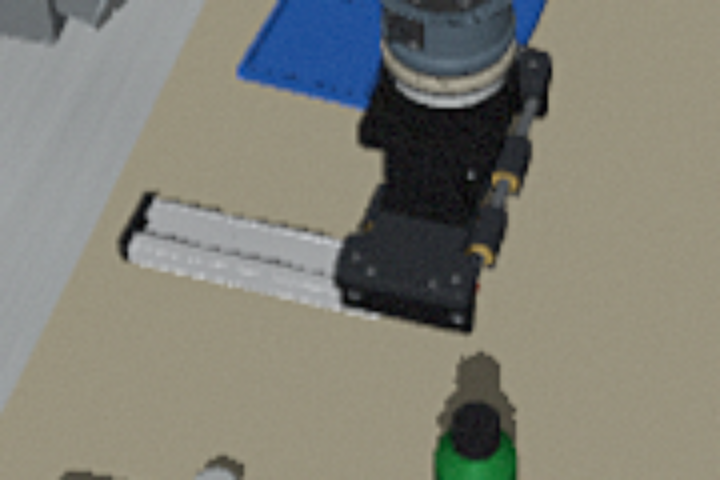

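The track now stands empty in the side view and the red grip is in the jaws beyond the open end, at track x ≈ -98 mm. The hook is out, so I lift it and take it to the far short bay.

Emit:
step_arm --pt "0 0 -10" --pt "0 0 -25" --pt "0 0 -30" --pt "0 0 -15" --pt "0 0 0" --pt "0 0 0" --twist '[0,0,0,0,3.8,0]'

```text
time: 24.43
position: [0.5011, 0.2223, 0.1192]
tool_rot: [0.999, -0.052, 0.002, -0.001]
ft_force: [0.1, 0.6, -1.3]
grip_width: 0.018
```

```bash
python3 -c "
from h import *
go(631,30,100,-5.8)
c=cam('wrist'); cv2.imwrite('pics/w7.png',c['color']); np.savez('w7.npz',**c)
"
```

```text
t 24.43 pos [501.1 222.3 119.2] psi -5.91 grip 18.0 F [ 0.1  0.6 -1.3] -> slide [149.  177.9  19.6] norm 232.9 rows 6 twist -0.11 tilt 0.26
```

View pics/w7.png

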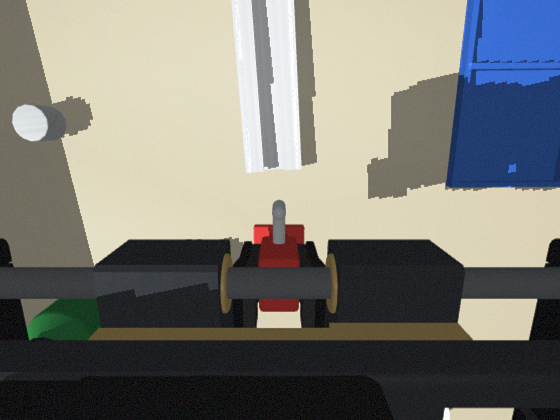

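The hook is held straight: the red block is at (279,275) with the steel pointing forward. I carry it over.

Emit:
step_arm --pt "21.3 25.4 0" --pt "21.3 25.4 0" --pt "21.3 25.4 0" --pt "21.3 25.4 0" --pt "21.3 25.4 0" --pt "21.3 25.4 0" --pt "21.3 25.4 0" --pt "0 0 20" --pt "0 0 0" --pt "0 0 0" --pt "0 0 0" --twist '[0,0,0,0,0,0,0,0,0,0,0]'

```text
time: 25.4
position: [0.6285, 0.0308, 0.0965]
tool_rot: [0.999, -0.05, -0.001, -0.0]
ft_force: [0.4, 0.6, -0.8]
grip_width: 0.0178
```

```bash
python3 -c "
from h import *
go(631,30,38,-5.8)
"
```

```text
t 25.4 pos [628.5  30.8  96.5] psi -5.76 grip 17.8 F [ 0.4  0.6 -0.8] -> slide [ 2.7  0.5 58.5] norm 58.6 rows 2 twist 0.04 tilt 0.15
```

Emit:
step_arm --pt "2 0.5 15" --pt "0 0 20" --pt "0 0 14" --pt "0 0 5" --pt "0 0 2" --pt "0 0 1" --pt "0 0 0" --pt "0 0 0" --twist '[0,0,0,0,0,0,0,0]'

```text
time: 26.07
position: [0.6323, 0.0295, 0.0411]
tool_rot: [0.999, -0.051, 0.001, 0.0]
ft_force: [-0.8, -0.1, -1.5]
grip_width: 0.0182
```

```bash
python3 -c "
from h import *
go(631,30,38,-5.8)
"
```

```text
t 26.07 pos [632.3  29.5  41.1] psi -5.8 grip 18.2 F [-0.8 -0.1 -1.5] -> slide [-1.4 -0.3  3.1] norm 3.4 rows 1 twist 0.0 tilt 0.11
```

Emit:
step_arm --pt "0 0 1" --pt "0 0 1" --pt "0 0 1" --pt "0 0 0.5" --pt "0 0 0" --pt "0 0 0" --twist '[0,0,0,0,0,0]'

```text
time: 26.57
position: [0.6319, 0.0292, 0.0372]
tool_rot: [0.999, -0.051, 0.0, 0.0]
ft_force: [-1.0, 0.1, 6.1]
grip_width: 0.0176
```

```bash
python3 -c "
from h import *
go(631,30,38,-5.8)
"
```

```text
t 26.57 pos [631.9  29.2  37.2] psi -5.83 grip 17.6 F [-1.   0.1  6.1] -> slide [-1.  -0.7 -0.8] norm 1.5 rows 1 twist -0.03 tilt 0.04
```

The 6 N contact force shows the foot is on the floor. I release and rise.

Emit:
step_arm --pt "0 0 0" --pt "0 0 0" --pt "0 0 0" --pt "0 0 0" --twist '[0,0,0,0]' --jaw 40

```text
time: 26.9
position: [0.6314, 0.0294, 0.0361]
tool_rot: [0.999, -0.051, -0.0, -0.0]
ft_force: [-0.1, -0.7, -0.7]
grip_width: 0.0355
```

Emit:
step_arm --pt "0 0 -15" --pt "0 0 -30" --pt "0 0 -40" --pt "0 0 -40" --pt "0 0 -35" --pt "0 0 -10" --pt "0 0 0" --twist '[0,0,0,0,0,0,0]'

```text
time: 27.48
position: [0.634, 0.0291, 0.2105]
tool_rot: [0.999, -0.051, 0.004, 0.0]
ft_force: [0.0, -0.4, 0.2]
grip_width: 0.04
```

```bash
python3 -c "
from h import *
go(448,310,205,-5.8)
c=cam('side'); cv2.imwrite('pics/s8.png',c['color']); np.savez('s8.npz',**c)
"
```

```text
t 27.48 pos [634.   29.1 210.5] psi -5.82 grip 40.0 F [ 0.  -0.4  0.2] -> slide [-213.5 -260.5    3.6] norm 336.9 rows 9 twist -0.02 tilt 0.48
```

View pics/s8.png

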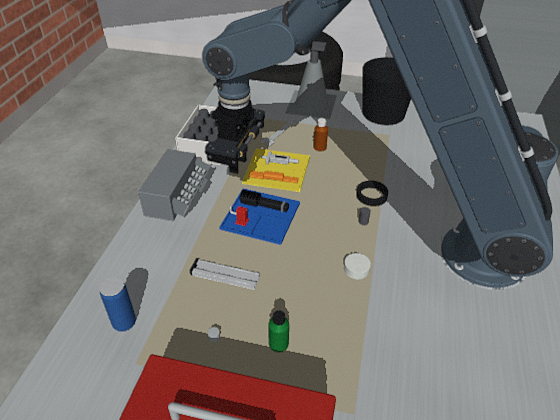

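```bash
python3 -c "
from h import *
c=np.load('top0.npz'); P=cloud(c)*1000
print(P[220:280:15,30:75:4,1].round(0)); print(P[220:280:15,30:75:4,2].round(0))
m=np.zeros(P.shape[:2],bool); m[230:270,100:145]=(P[230:270,100:145,2]>70); q=P[m]; q=q[q[:,2]<130]
for lo,hi in((92,120),(70,82)):
  s=q[(q[:,2]>lo)&(q[:,2]<hi)]; print(lo,len(s),s.mean(0).round(1),np.percentile(s,[3,97],axis=0).round(1)[:,:2])
s=np.load('s8.npz'); hsv=cv2.cvtColor(s['color'],cv2.COLOR_BGR2HSV).astype(int); g=(hsv[...,0]>45)&(hsv[...,0]<85)&(hsv[...,1]>120)&(hsv[...,2]>40)
ys,xs=np.nonzero(g); print(xs.min(),xs.max(),ys.min(),ys.max())
S=cloud(s)*1000; q=S[g]; q=q[~np.isnan(q[:,0])]; q=q[(q[:,2]>10)&(q[:,2]<75)]
# circle fit r=22
from scipy.optimize import least_squares
r=least_squares(lambda p:np.hypot(q[:,0]-p[0],q[:,1]-p[1])-22,[448,369],loss='soft_l1'); print('side circ',r.x.round(1),len(q))
"
```

```text
[[537. 533. 531. 533. 535. 533. 533. 535. 533. 523. 514. 503.]
 [535. 534. 533. 535. 533. 532. 533. 533. 533. 524. 513. 503.]
 [535. 534. 534. 536. 533. 533. 533. 534. 533. 523. 515. 504.]
 [534. 533. 532. 534. 534. 534. 533. 533. 532. 522. 514. 504.]]
[[146. 135. 122. 100.  78.  62.  42.  18.   1.  -0.  -3.  -0.]
 [149. 133. 119.  96.  82.  65.  42.  22.   1.  -1.   0.   1.]
 [148. 134. 117.  94.  82.  62.  42.  20.   1.   0.  -5.  -1.]
 [151. 136. 121.  98.  80.  60.  42.  22.   3.   2.  -1.  -3.]]
92 114 [448.2 369.  103.3] [[436.8 358.4]
 [459.5 381.2]]
70 131 [449.1 363.2  77.5] [[429.  350.5]
 [468.7 383.3]]
269 288 318 351
side circ [448.2 372.7] 342
```

The hook stands in the far short bay at side-view pixel (242,215). The bottle measures about (448,370), and the toolbox wall at y=533 leaves room. Next, the bottle.

Emit:
step_arm --pt "-22 -32 0" --pt "-22 -32 0" --pt "-22 -32 0" --pt "-22 -32 0" --pt "-22 -32 0" --pt "-22 -32 0" --pt "-22 -32 0" --pt "-22 -32 0" --pt "-22 -32 0" --pt "-22 -32 0" --pt "0 0 20" --pt "0 0 0" --pt "0 0 0" --pt "0 0 0" --twist '[0,0,0,0,0,0,0,0,0,0,0,0,0,0]' --jaw 70

```text
time: 28.7
position: [0.4451, 0.3689, 0.1851]
tool_rot: [0.999, -0.051, -0.001, 0.001]
ft_force: [-0.1, 0.1, -0.0]
grip_width: 0.0701
```

```bash
python3 -c "
from h import *
go(448.2,370,60,-5.8)
"
```

```text
t 28.7 pos [445.1 368.9 185.1] psi -5.89 grip 70.1 F [-0.1  0.1 -0. ] -> slide [  3.3  -1.7 125.1] norm 125.2 rows 4 twist -0.09 tilt 0.19
```

Emit:
step_arm --pt "2.5 -1 20" --pt "0 0 25" --pt "0 0 0" --pt "0 0 0" --twist '[0,0,0,0]'

```text
time: 29.03
position: [0.4479, 0.3692, 0.1408]
tool_rot: [0.999, -0.052, -0.001, 0.001]
ft_force: [-0.2, 0.5, 0.5]
grip_width: 0.07
```

```bash
python3 -c "
from h import *
go(448.2,370,60,-5.8)
c=cam('side'); cv2.imwrite('pics/s9.png',cv2.resize(c['color'][230:380,200:400],None,fx=4,fy=4))
c=cam('wrist'); cv2.imwrite('pics/w9.png',c['color'])
"
```

```text
t 29.03 pos [447.9 369.2 140.8] psi -5.96 grip 70.0 F [-0.2  0.5  0.5] -> slide [ 0.4 -1.  80.8] norm 80.8 rows 2 twist -0.16 tilt 0.19
```

View pics/s9.png

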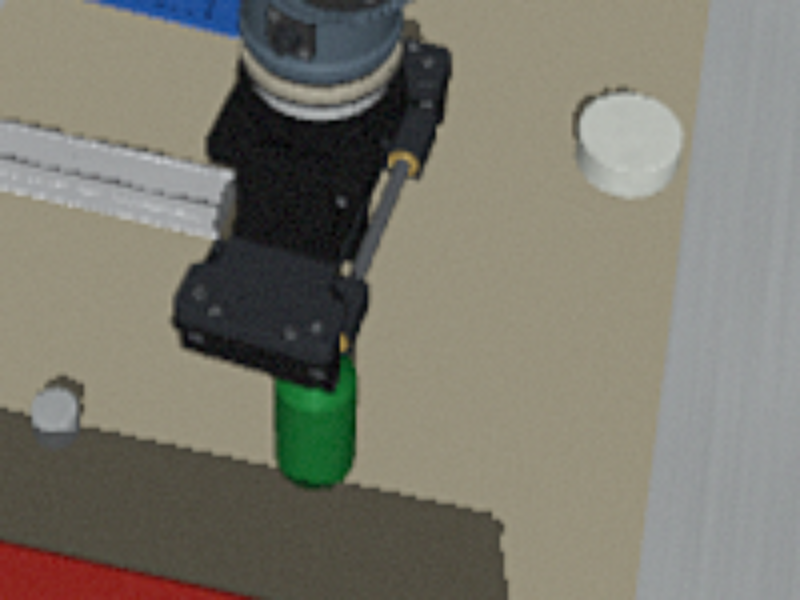

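View pics/w9.png

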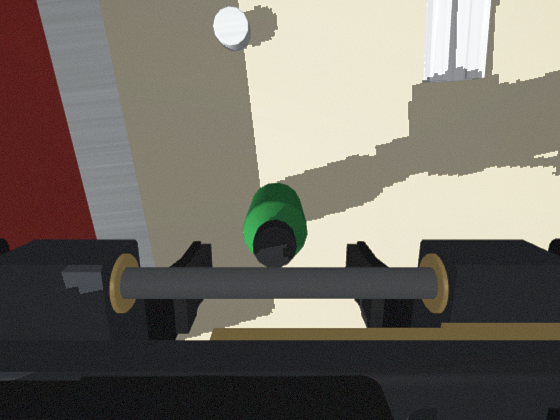

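The bottle is between the fingers: cap at (275,243) against a jaw midline near col 279. I descend gently and grip.

Emit:
step_arm --pt "0 -0.5 15" --pt "0 0 20" --pt "0 0 20" --pt "0 0 15" --pt "0 0 7" --pt "0 0 3" --pt "0 0 0" --pt "0 0 0" --twist '[0,0,0,0,0,0,0,0]' --force 25

```text
time: 29.8
position: [0.4488, 0.3717, 0.0627]
tool_rot: [0.999, -0.051, 0.001, -0.001]
ft_force: [0.7, -0.3, 0.6]
grip_width: 0.0698
```

Emit:
step_arm --pt "0 0 0" --pt "0 0 0" --pt "0 0 0" --pt "0 0 0" --pt "0 0 0" --pt "0 0 0" --twist '[0,0,0,0,0,0]' --jaw 30

```text
time: 30.3
position: [0.4482, 0.3715, 0.0618]
tool_rot: [0.999, -0.051, 0.0, -0.0]
ft_force: [-0.4, -0.1, 1.6]
grip_width: 0.0435
```

```bash
python3 -c "
from h import *
go(448.2,370,60,-5.8)
"
```

```text
t 30.3 pos [448.2 371.5  61.8] psi -5.83 grip 43.5 F [-0.4 -0.1  1.6] -> slide [0.2 1.5 1.8] norm 2.4 rows 1 twist -0.03 tilt 0.05
```

Emit:
step_arm --pt "0 0 -5" --pt "0 0 -15" --pt "0 0 -25" --pt "0 0 -25" --pt "0 0 -15" --pt "0 0 -5" --pt "0 0 0" --twist '[0,0,0,0,0,0,0]'

```text
time: 30.88
position: [0.4485, 0.3716, 0.1529]
tool_rot: [0.999, -0.051, 0.001, -0.001]
ft_force: [1.2, -0.1, -1.4]
grip_width: 0.0434
```

```bash
python3 -c "
from h import *
go(551.4,38,150,-5.8)
"
```

```text
t 30.88 pos [448.5 371.6 152.9] psi -5.82 grip 43.4 F [ 1.2 -0.1 -1.4] -> slide [136.2 321.4   2.7] norm 349.1 rows 9 twist -0.02 tilt 0.15
```

Emit:
step_arm --pt "5 12 0" --pt "9 21 0" --pt "10 24 0" --pt "10 24 0" --pt "10 24 0" --pt "10 24 0" --pt "10 24 0" --pt "10 24 0" --pt "10 24 0" --pt "10 24 0" --pt "10 24 0" --pt "10 24 0" --pt "10 24 0" --pt "8 17 0" --pt "4 7 0" --pt "0 0 0" --pt "0 0 0" --pt "0 0 0" --twist '[0,0,0,0,0,0,0,0,0,0,0,0,0,0,0,0,0,0]'

```text
time: 32.38
position: [0.5494, 0.039, 0.1508]
tool_rot: [0.999, -0.051, -0.001, -0.0]
ft_force: [-1.2, 0.6, -1.8]
grip_width: 0.0433
```

```bash
python3 -c "
from h import *
go(551.4,38,64.8,-5.8)
c=cam('side'); cv2.imwrite('pics/s10.png',cv2.resize(c['color'][140:290,180:380],None,fx=4,fy=4)); np.savez('s10.npz',**c)
"
```

```text
t 32.38 pos [549.4  39.  150.8] psi -5.79 grip 43.3 F [-1.2  0.6 -1.8] -> slide [ 2.3  0.8 86. ] norm 86.0 rows 3 twist 0.01 tilt 0.15
```

View pics/s10.png

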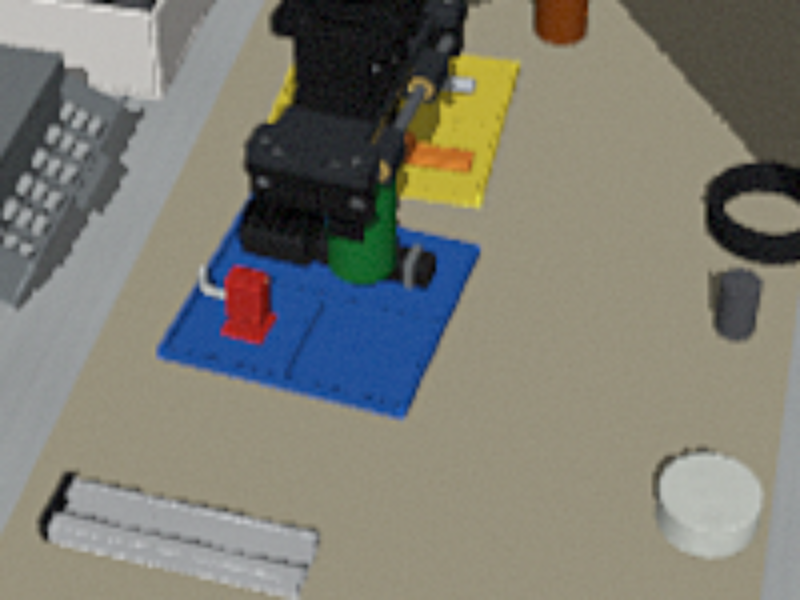

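The hook stands in its own bay and the rib shows at (305,340) in the enlarged view. The bottle hangs upright above, so I lower it to just over the floor.

Emit:
step_arm --pt "1.5 0.5 10" --pt "0 0 18" --pt "0 0 20" --pt "0 0 16" --pt "0 0 10" --pt "0 0 4" --pt "0 0 2" --pt "0 0 0" --pt "0 0 0" --twist '[0,0,0,0,0,0,0,0,0]'

```text
time: 33.18
position: [0.5526, 0.0376, 0.0721]
tool_rot: [0.999, -0.051, 0.001, 0.0]
ft_force: [-0.5, -0.3, -1.8]
grip_width: 0.0433
```

```bash
python3 -c "
from h import *
go(551.4,38,64.8,-5.8)
"
```

```text
t 33.18 pos [552.6  37.6  72.1] psi -5.81 grip 43.3 F [-0.5 -0.3 -1.8] -> slide [-1.3 -0.3  7.3] norm 7.4 rows 1 twist -0.01 tilt 0.08
```

Emit:
step_arm --pt "-0.5 0 1.5" --pt "0 0 1.5" --pt "0 0 1" --pt "0 0 1" --pt "0 0 1" --pt "0 0 0.5" --pt "0 0 0.5" --pt "0 0 0" --pt "0 0 0" --twist '[0,0,0,0,0,0,0,0,0]'

```text
time: 33.93
position: [0.5516, 0.0375, 0.0648]
tool_rot: [0.999, -0.051, 0.0, 0.0]
ft_force: [-0.5, 0.4, 1.7]
grip_width: 0.0435
```

```bash
python3 -c "
from h import *
go(551.4,38,64.8,-5.8)
"
```

```text
t 33.93 pos [551.6  37.5  64.8] psi -5.82 grip 43.5 F [-0.5  0.4  1.7] -> slide [-0.3 -0.5  0. ] norm 0.5 rows 1 twist -0.02 tilt 0.01
```

The force went from -1.8 to +1.7 N, so the bottle is standing on the floor. I release.

Emit:
step_arm --pt "0 0 0.3" --pt "0 0 0" --pt "0 0 0" --twist '[0,0,0]'

```text
time: 34.18
position: [0.5517, 0.0375, 0.0647]
tool_rot: [0.999, -0.051, 0.0, 0.0]
ft_force: [-1.1, 0.4, 5.2]
grip_width: 0.0434
```

Emit:
step_arm --pt "0 0 0" --pt "0 0 0" --pt "0 0 0" --pt "0 0 0" --pt "0 0 0" --twist '[0,0,0,0,0]' --jaw 60

```text
time: 34.6
position: [0.5515, 0.0375, 0.064]
tool_rot: [0.999, -0.051, -0.0, -0.0]
ft_force: [0.3, -0.6, 0.1]
grip_width: 0.059
```

Emit:
step_arm --pt "0 0 -8" --pt "0 0 -20" --pt "0 0 -30" --pt "0 0 -40" --pt "0 0 -40" --pt "0 0 -30" --pt "0 0 -10" --pt "0 0 0" --twist '[0,0,0,0,0,0,0,0]'

```text
time: 35.27
position: [0.5535, 0.0373, 0.246]
tool_rot: [0.999, -0.051, 0.004, 0.0]
ft_force: [0.4, 0.2, -0.4]
grip_width: 0.0597
```

Emit:
step_arm --pt "-20 -35 0" --pt "-20 -35 0" --pt "-20 -35 0" --pt "-10 -35 0" --pt "0 -35 0" --pt "0 -35 0" --pt "0 -35 0" --pt "0 -30 0" --pt "0 0 0" --pt "0 0 0" --twist '[0,0,0,0,0,0,0,0,0,0]'

```text
time: 36.1
position: [0.5084, 0.3191, 0.2397]
tool_rot: [0.999, -0.049, -0.002, 0.001]
ft_force: [0.5, 0.2, 0.2]
grip_width: 0.06
```

```bash
python3 -c "
from h import *
go(448,370,240,-5.8)
c=cam('top'); cv2.imwrite('pics/t11.png',c['color']); cv2.imwrite('pics/t11z.png',cv2.resize(c['color'][130:280,235:435],None,fx=4,fy=4,interpolation=cv2.INTER_CUBIC)); np.savez('t11.npz',**c)
c=cam('side'); cv2.imwrite('pics/s11.png',cv2.resize(c['color'][110:260,180:380],None,fx=4,fy=4)); np.savez('s11.npz',**c)
"
```

```text
t 36.1 pos [508.4 319.1 239.7] psi -5.66 grip 60.0 F [0.5 0.2 0.2] -> slide [-65.1 -44.7  -0.1] norm 79.0 rows 2 twist 0.14 tilt 0.26
```

View pics/t11z.png

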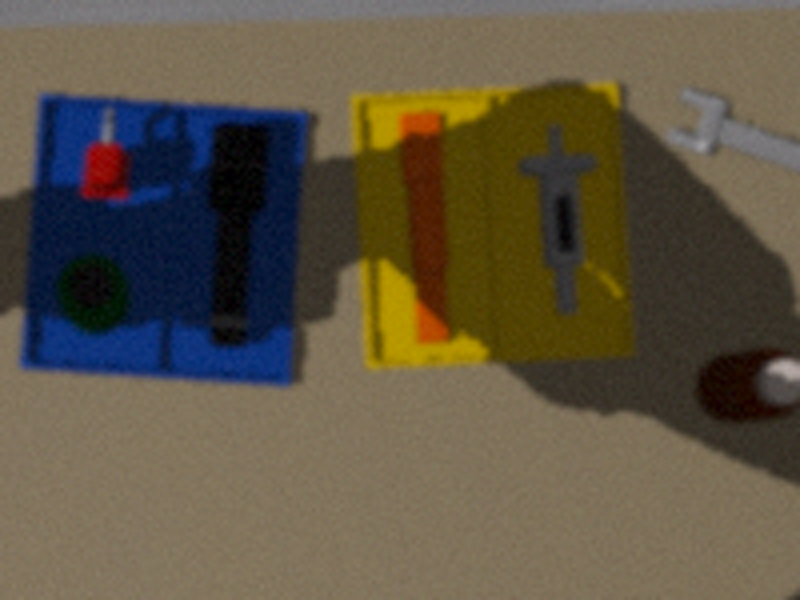

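View pics/s11.png

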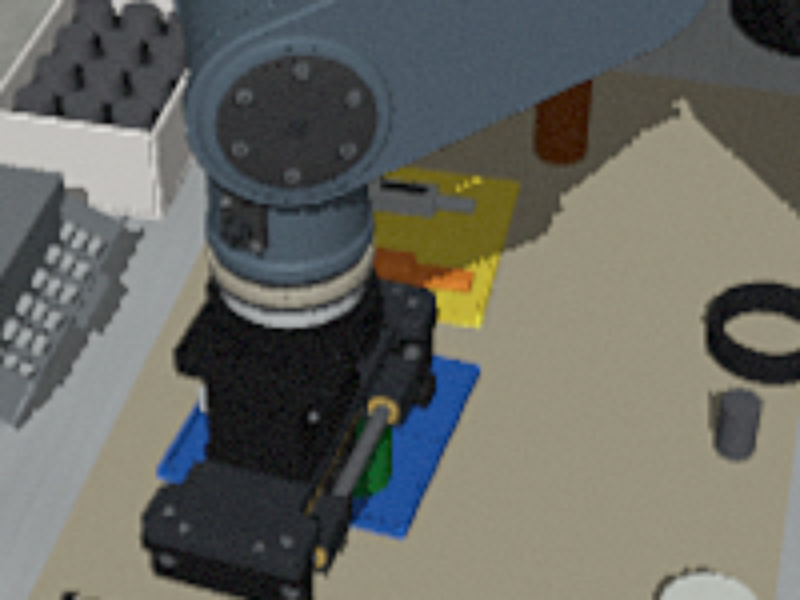

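All five things are in their bays in the top view: hook (105,170), bottle (92,292), brush (235,235), pry tool (427,228) and gauge (562,220) in the enlarged picture. Next I check the numbers and flatness in the tray frames.

```bash
python3 - <<'E'
from h import *
c=np.load("t11.npz"); P=cloud(c)*1000
def fr(xy,o,yaw):
    a=np.radians(yaw); d=xy-np.array(o); return np.c_[d[:,0]*np.cos(a)+d[:,1]*np.sin(a),-d[:,0]*np.sin(a)+d[:,1]*np.cos(a)]
B=((589,-7.5),-5.8); Y=((592.5,-217),1.2)
sub=P[135:240,230:410].reshape(-1,3); sub=sub[~np.isnan(sub[:,0])]
def rep(n,f,box,lo,hi):
    q=fr(sub[:,:2],*f); m=(q[:,0]>box[0])&(q[:,0]<box[1])&(q[:,1]>box[2])&(q[:,1]<box[3])&(sub[:,2]>lo)&(sub[:,2]<hi)
    k=q[m]; print(n,m.sum(),"min",np.percentile(k,2,axis=0).round(1),"max",np.percentile(k,98,axis=0).round(1),"mid",(np.percentile(k,2,axis=0)/2+np.percentile(k,98,axis=0)/2).round(1),"z",np.percentile(sub[m][:,2],[5,50,95]).round(1))
rep("brush",B,(-82,82,-80,-5),12,60)
rep("brush head",B,(-82,82,-80,-5),32,60)
rep("bottle cap",B,(-82,0,0,82),90,130)
rep("hook",B,(0,82,0,82),44,60)
rep("pry",Y,(-83,83,5,80),6,40)
rep("pry grip",Y,(-83,83,5,80),16,40)
rep("gauge",Y,(-83,83,-80,-5),8,40)
rep("gauge body",Y,(-30,20,-80,-5),16,40)
m=np.zeros(P.shape[:2],bool); m[205:245,400:450]=P[205:245,400:450,2]>92; print("amber cap now",P[m].mean(0).round(1),"start 484.8 -363.4")
E
```

```text
brush 609 min [-62.4 -59.8] max [ 70.4 -26.6] mid [  4.  -43.2] z [20.3 27.1 37.8]
brush head 161 min [ 21.1 -57.8] max [ 71.2 -30.6] mid [ 46.2 -44.2] z [32.2 35.5 40.2]
bottle cap 98 min [-53.5  29.2] max [-30.3  50.9] mid [-41.9  40. ] z [103.5 107.6 110.5]
hook 79 min [27.  31.2] max [71.5 47.3] mid [49.3 39.2] z [45.7 48.8 52.4]
pry 606 min [-72.  14.] max [72.9 72. ] mid [ 0.5 43. ] z [ 6.5 11.7 22.4]
pry grip 195 min [-27.3  32.6] max [29. 53.] mid [ 0.9 42.8] z [17.1 20.2 23.7]
gauge 413 min [-55.2 -63.2] max [ 56.2 -20.6] mid [  0.5 -41.9] z [ 9.6 19.7 23.9]
gauge body 173 min [-27.7 -52.5] max [ 19.  -31.4] mid [ -4.4 -41.9] z [17.5 20.8 24.8]
amber cap now [ 484.9 -363.6  103.9] start 484.8 -363.4
```

```bash
python3 -c "
from h import *
print(robot.hand_in())"
```

```text
the job is handed in; nothing more can be done
None
```

I made up both kits and handed the job in at about 36 s of the 115 s allowed. The hand-in gave no verdict, so what follows rests on my own measurements.

- **Blue tray:** The brush lies flat in the long bay, about (4, -43) mm in the tray frame. The green bottle stands at (-42, 40). The hook stands in the other short bay; I aimed it at about (38, 41), and the last picture shows its top between x = 27 and 72, inside the bay.
- **Hook:** I gripped it and slid it along the track off the open end, to about x = -98 mm in the track frame, before lifting it.
- **Green bottle:** I lowered it until the force showed it resting on the floor, then opened the jaws. It was not dropped.
- **Yellow tray:** The pry tool is centred at about (0.5, 43) mm and the gauge at about (0.5, -42), each flat in its own bay.
- **Amber bottle:** Its cap measured within 0.3 mm of its starting place.

The depth heights agree with everything standing or lying on the tray floors, and the arm was clear of everything. In the last side view the arm hid part of the trays, so the final check of the hook and the bottle comes from the top view only. No check failed or disagreed beyond about 3–4 mm of measuring noise.

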